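# Slide the access cover into the desk cable trough

### The job

Close the open gap in the desk cable trough: take the loose access cover by its pull, lay it flat on the blank panels beside the gap, then slide it along the trough, keeping it down on the panels and not lifting it, until you feel it drop into the gap. Give it a light press from above (about half a kilo) so that it sits fully down and flush, with its pull still across the trough, and let go. Use a light hand (never force the cover against the trough with more than about 3 kg) and leave the other things on the desk where they are.

Things in the scene. Friction and masses are not known exactly. Their poses are not given: they have to be found in the camera images.
- cover_mid (a point): Centre of the loose access cover, 15 mm above its underside. A bar-shaped pull stands on its middle, along the cover's x: bar 66 mm long, 12 mm thick (y), from 1 to 15 mm above this point, on a 10 mm wide leg at each end; pinch it across its 12 mm. The plate's top is 10 mm below this point. z up; half a turn makes no difference.
- cover: The access cover as a whole: flat grey plate 120 (x) by 100 (y) by 5 mm thick, with a dark pull (top 30 mm above the underside), 0.15 to 0.3 kg. It starts flat on the desk, on the robot's left of the trough. Origin at the centre of its underside, axes as cover_mid. Lying on the panels, cover_mid is 20 mm above the gap point; dropped home, 15 mm.
- gap (a point): Nominal middle of the gap, level with its ledges, 55 mm above the desk; x across, y along the trough, z up. Gap 123 (x) by 103 (y) mm, 1.5 mm to spare all round the cover, 5 mm deep to a 14 mm ledge along each x side, open between. It is central across the trough, but along y its true middle lies up to 24 mm either way from here: set by hand, not measured; feel (or look) for it.
- trough: Aluminium cable trough fixed to the desk, 480 (y) by 139 (x) mm, rim and flat grey blank panels flush at 60 mm, 5 mm above the gap point. Panels run at least 160 mm from the gap's +y edge, 60 mm from its -y edge; beyond are sockets 12 mm proud. Origin: centre of its underside, x across, y along; the gap point is 50 mm towards -y of it.
- stapler: Bystander, to be left alone: black desk stapler, 36 x 130 x 53 mm; origin at the centre of its underside.
- calculator: Bystander, to be left alone: desk calculator, 150 x 105 x 20 mm; origin at the centre of its underside.
- pen_cup: Bystander, to be left alone: steel cup of pens, 76 mm across, 150 mm high with the pens; origin at the centre of its underside.
- notes: Bystander, to be left alone: block of paper notes, 76 x 76 x 30 mm; origin at the centre of its underside.
- stamp: Bystander, to be left alone: rubber stamp with a turned wooden knob, 62 x 26 x 78 mm; origin at the centre of its underside.
- tape: Bystander, to be left alone: tape dispenser, 60 x 150 x 82 mm; origin at the centre of its underside.

How it is judged:
By the outcome, as a careful person would: the job done as asked, in the order asked, and still so for the second after the job is handed in, with the robot touching nothing.
It also fails if it takes over 64 s, if anything falls off the work surface, if the arm or the gripper's body presses on something with over 40 N, if the wrist force passes 120 N, or if a joint passes its speed limit or range.

### The arm

A 6-joint arm with a two-finger parallel gripper is mounted at the origin on the work surface. World frame = base frame: x ahead of the robot, y to its left, z up, the work surface at z = 0. Lengths are in m, angles in rad, forces in N, time in s.
With the tool pointing down it reaches from about 0.375 to 0.975 m from the base axis. Payload 3.8 kg.
Tool frame: the origin (TCP) lies midway between the tips of the shut fingers; the grasp point (between the pads) lies 19 mm behind it; z points along the fingers, y is the direction in which the jaws open and shut (so a half turn about z gives the same grasp; the last joint's range is limited). The gripper opens to 85 mm and grips with 20 to 120 N. Pads are 22 mm wide; open, the fingers measure 114 mm over their backs; the gripper's body (76 mm by 85 mm) begins 54 mm behind the grasp point. The pads swing forward as they close: fully open they stand 13 mm farther back than shut.
Start: joints at [-1.367, 0.264, 1.604, -0, 1.274, -0.037], TCP at [0.161, -0.656, 0.231] pointing down, gripper open.
Joint ranges: [-2.63, 2.63], [-0.94, 2.18], [0.31, 2.57], [-1.31, 4.45], [0, 2.66], [-2.55, 2.55]. Speed limits (rad/s): [2.57, 2.57, 3.14, 3.14, 3.14, 3.14].

### API

Orientations are given as a rotation vector (axis times angle).
In Python, from workcell import bot gives the robot as it stands.
- The arm moves only by the tool drive_tool, never from a script. Its argument "deltas" is a list of rows, each an object with "hand": the opening, from 0 (shut) to 1 (fully open); "offset": the shift along the world's x, y, z in cm, a list of three; "angular": the turn, a rotation vector about the world's x, y, z in degrees, a list of three. A call has 1 to 8 rows; each row is the pose to reach, as a shift and turn from the pose commanded when the call began; what a row does not reach only later rows make up. A row lasts 1/8 s, in which the tool goes at most 62.5 mm and 10.7 degrees, less where a joint would pass 70% of its speed; a pose out of reach is approached as far as the arm can. A call with a gripper value outside its range is refused whole. The fingers move at their own pace and stop on an object; "force" is the grip in N (left out, the last holds). Time passes only in rows, so rows that repeat a pose let the fingers close. It gives the time, the measured TCP pose, the force and the opening at its end, in the units of the state.
- bot.read_state(): the state, without advancing time (a new reading comes with each control period).
- bot.read_camera(name): name is "scene" or "top" or "wrist"; returns a dict with "frame" (420x560x3 uint8, blue, green, red), "mtx" (3x3 intrinsics, pixels), "k1" (the pictures are not rectified: a ray, as slopes to the right and down, at radius r is drawn at 1 + k1 r^2 times it, then the intrinsics apply), "R" (3x3) and "t" (3): a world point X has camera coordinates R X + t. Camera axes: x right, y down, z forward; pixel columns grow to the right and rows downward; lengths in m; the calibration is good to about 2 mm. A picture is of the moment at which its call begins. There is no depth.
- bot.finish_job(): hands the job in, once; it reports no verdict.
The state is a dict: "time": time; "q": joint angles; "joint_vel": joint speeds; "joint_torque": joint torques, N m; "tool_pos": TCP position; "tcp_rot": TCP orientation; "wrist_force": force on the tool from outside, world axes, zero at the start; "torque": the same for the moment, N m; "width": opening from 0.0 (shut) to 1.0 (fully open).
Only numpy, scipy, OpenCV 4.12 (cv2) and the standard library are available. Lean on these libraries where they do the work, as an engineer would, in place of code of your own. Each camera call takes 0.05 s, during which the arm holds its last target. There are 200 camera calls.

## Working session

There is one attempt and no reset: what is moved stays moved. The work goes in short steps, Python scripts to look and compute and a tool call to move; the robot and the scene stay as the last step left them, time stands still between calls to the robot, and variables do not carry over. Pictures are saved under pics/ and viewed, about 8 in all and at most 12, crops included, and the job is handed in when it is done.

Besides the shell and the picture viewer there is one more tool, called by a JSON object that holds its "name" and its "arguments", one argument or row to a line. drive_tool: Moves the arm, as the interface text tells. Its arguments: {"type":"object","properties":{"deltas":{"type":"array"},"force":{"type":"number"}},"required":["deltas"]}

```bash
mkdir -p pics
cat > h.py <<'E'
import numpy as np, cv2
from workcell import bot
def snap(n,f):
    c=bot.read_camera(n); cv2.imwrite('pics/'+f+'.png',c['frame']); np.savez('pics/'+f,**{k:np.array(c[k]) for k in('mtx','k1','R','t')}); return c
def load(f): return np.load('pics/'+f+'.npz')
def ray(c,u,v):
    K=c['mtx'];d=np.array([(u-K[0,2])/K[0,0],(v-K[1,2])/K[1,1]]);s=d.copy()
    for _ in range(20): s=d/(1+c['k1']*(s@s))
    return c['R'].T@np.r_[s,1], -c['R'].T@c['t']
def onz(c,u,v,z):
    r,o=ray(c,u,v); return o+r*(z-o[2])/r[2]
def proj(c,X):
    p=c['R']@np.array(X)+c['t'];s=p[:2]/p[2];s=s*(1+c['k1']*(s@s));return (c['mtx']@np.r_[s,1])[:2]
E
python3 - <<'E'
from h import *
a=snap('top','top0');b=snap('scene','scene0')
print(a['R'],a['t'],a['mtx'])
print(bot.read_state())
E
```

```text
[[ 0.02290812 -0.99969329  0.00941012]
 [-0.99115428 -0.0239412  -0.13053738]
 [ 0.13072263 -0.00633652 -0.99139873]] [0.04078078 0.54074202 1.13085059] [[460.3421085    0.         284.69321196]
 [  0.         460.3421085  212.75771633]
 [  0.           0.           1.        ]]
{'time': 0.1, 'q': array([-1.36693907e+00,  2.64708353e-01,  1.60523801e+00, -1.15061521e-05,
        1.27370625e+00, -3.69109425e-02]), 'joint_vel': array([-0.00088161, -0.00145599, -0.00244523, -0.00075734,  0.00022925,
        0.00048884]), 'joint_torque': array([-4.20571882e-05, -5.16708612e+01, -3.68590271e+01, -4.26104737e-05,
        6.31132774e-03,  1.78498419e-05]), 'tool_pos': array([ 0.16080607, -0.65488393,  0.23006564]), 'tcp_rot': array([-3.11681796e+00, -3.77043815e-01,  2.86815882e-04]), 'wrist_force': array([-0.31882827,  0.87574457, -0.48924695]), 'torque': array([-0.01154776, -0.01428838, -0.02818936]), 'width': 0.9996833660454371}
```

View pics/top0.png

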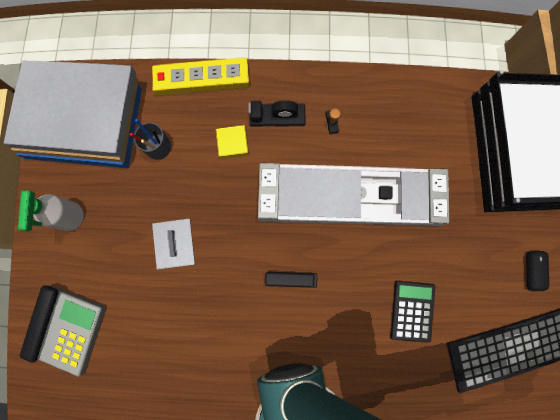

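View pics/scene0.png

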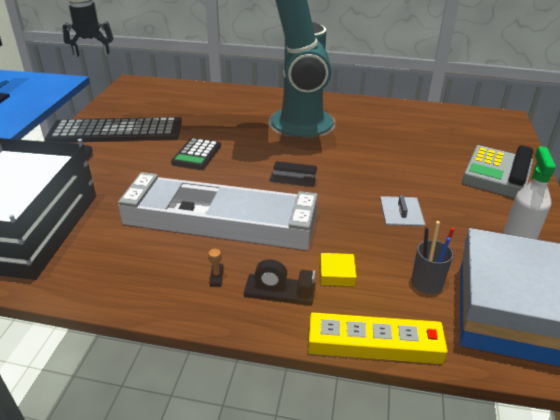

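The top view shows the cover at about (173,244), the trough spanning u 258–449, and the gap at about u 361–400, v 175–222. The scene view agrees. I'll enlarge both.

Run:
```python
import cv2,numpy as np
i=cv2.imread('pics/top0.png')
a=cv2.resize(i[155:235,250:460],None,fx=3.8,fy=3.8,interpolation=cv2.INTER_CUBIC)
b=cv2.resize(i[210:275,145:205],None,fx=4,fy=4,interpolation=cv2.INTER_CUBIC)
o=np.zeros((a.shape[0]+b.shape[0],a.shape[1],3),np.uint8);o[:a.shape[0]]=a;o[a.shape[0]:,:b.shape[1]]=b
print(a.shape,b.shape);cv2.imwrite('pics/crop0.png',o)
```

```text
(304, 798, 3) (260, 240, 3)
```

View pics/crop0.png

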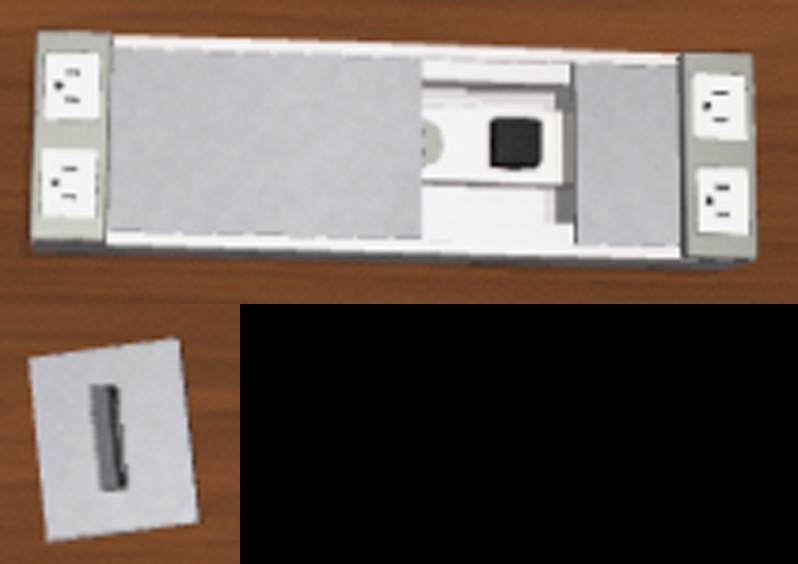

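The crop shows the gap edges at crop u≈421 and 575. The trough's long rim edges are at v≈48–60 and 235–245, and all four cover corners are clear.

Run:
```python
from h import *
c=load('top0')
T=lambda u,v:onz(c,(u+.5)/3.8-.5+250,(v+.5)/3.8-.5+155,.06)
C=lambda u,v,z=.005:onz(c,(u+.5)/4-.5+145,(v-304+.5)/4-.5+210,z)
for n,p in dict(pl0=(110,48),pl1=(421,58),pl2=(422,238),pl3=(107,232),pr0=(574,64),pr1=(680,67),pr2=(680,245),pr3=(576,242),o0=(113,36),o1=(680,55),o2=(680,257),o3=(107,244)).items(): print(n,T(*p).round(4))
q=[C(*p) for p in((29,357),(178,339),(199,521),(47,541))]
print(np.round(q,4),np.mean(q,0))
x1=(q[0]+q[1]-q[2]-q[3]); y1=q[0]+q[3]-q[1]-q[2]
print(np.degrees(np.arctan2(x1[1],x1[0])),np.degrees(np.arctan2(-y1[0],y1[1])),np.linalg.norm(x1)/2,np.linalg.norm(y1)/2)
p=[C(u,v,.03) for u,v in((91,385),(115,384),(103,490),(127,489))]
print(np.round(p,4),np.mean(p,0))
```

```text
pl0 [0.6514 0.0717 0.06  ]
pl1 [ 0.6503 -0.1352  0.06  ]
pl2 [ 0.5296 -0.1358  0.06  ]
pl3 [0.5286 0.0706 0.06  ]
pr0 [ 0.6494 -0.2389  0.06  ]
pr1 [ 0.6498 -0.3121  0.06  ]
pr2 [ 0.529  -0.3094  0.06  ]
pr3 [ 0.5294 -0.2386  0.06  ]
o0 [0.6596 0.0699 0.06  ]
o1 [ 0.6581 -0.3124  0.06  ]
o2 [ 0.521  -0.3093  0.06  ]
o3 [0.5208 0.0704 0.06  ]
[[0.5085 0.4005 0.005 ]
 [0.5228 0.3021 0.005 ]
 [0.4051 0.283  0.005 ]
 [0.3891 0.3821 0.005 ]] [0.45638635 0.34193988 0.005     ]
8.997262507812994 8.748918738194758 0.12003134036980838 0.09992350563709318
[[0.489  0.3519 0.03  ]
 [0.4901 0.3363 0.03  ]
 [0.4224 0.3407 0.03  ]
 [0.4235 0.3253 0.03  ]] [0.45627823 0.33854327 0.03      ]
```

{"name": "drive_tool", "arguments": {
  "deltas": [
    {"hand": 0.6, "offset": [3.5, 4.25, 0], "angular": [0, 0, -1]},
    {"hand": 0.6, "offset": [7, 8.5, 0], "angular": [0, 0, -2]},
    {"hand": 0.6, "offset": [10.5, 12.75, 0], "angular": [0, 0, -3]},
    {"hand": 0.6, "offset": [14, 17, 0], "angular": [0, 0, -4]},
    {"hand": 0.6, "offset": [17.5, 21.25, 0], "angular": [0, 0, -4.9]},
    {"hand": 0.6, "offset": [21, 25.5, 0], "angular": [0, 0, -4.9]},
    {"hand": 0.6, "offset": [24.5, 29.75, 0], "angular": [0, 0, -4.9]},
    {"hand": 0.6, "offset": [28, 34, 0], "angular": [0, 0, -4.9]}
  ]
}}

```text
time: 1.1
tool_pos: [0.4416, -0.3138, 0.2309]
tcp_rot: [-3.132, -0.243, 0.0]
wrist_force: [-0.1, 0.2, 0.3]
width: 0.599
```

{"name": "drive_tool", "arguments": {
  "deltas": [
    {"hand": 0.6, "offset": [0, 5, 0], "angular": [0, 0, 0]},
    {"hand": 0.6, "offset": [0, 10, 0], "angular": [0, 0, 0]},
    {"hand": 0.6, "offset": [0, 15, 0], "angular": [0, 0, 0]},
    {"hand": 0.6, "offset": [0, 20, 0], "angular": [0, 0, 0]},
    {"hand": 0.6, "offset": [0, 25, 0], "angular": [0, 0, 0]},
    {"hand": 0.6, "offset": [0, 30, 0], "angular": [0, 0, 0]},
    {"hand": 0.6, "offset": [0, 35, 0], "angular": [0, 0, 0]},
    {"hand": 0.6, "offset": [0, 40, 0], "angular": [0, 0, 0]}
  ]
}}

```text
time: 2.1
tool_pos: [0.4404, 0.086, 0.231]
tcp_rot: [3.132, 0.244, -0.0]
wrist_force: [0.5, -0.3, -0.2]
width: 0.601
```

{"name": "drive_tool", "arguments": {
  "deltas": [
    {"hand": 0.6, "offset": [0.5, 5, 0], "angular": [0, 0, 0]},
    {"hand": 0.6, "offset": [1, 10, -2], "angular": [0, 0, 0]},
    {"hand": 0.6, "offset": [1.3, 15, -4], "angular": [0, 0, 0]},
    {"hand": 0.6, "offset": [1.5, 20, -6], "angular": [0, 0, 0]},
    {"hand": 0.6, "offset": [1.5, 25.8, -8], "angular": [0, 0, 0]},
    {"hand": 0.6, "offset": [1.5, 25.8, -10], "angular": [0, 0, 0]},
    {"hand": 0.6, "offset": [1.5, 25.8, -10], "angular": [0, 0, 0]}
  ]
}}

```text
time: 2.98
tool_pos: [0.4538, 0.341, 0.1284]
tcp_rot: [3.129, 0.245, -0.008]
wrist_force: [-0.3, -0.3, -0.5]
width: 0.6
```

Run:
```python
from h import *
from scipy.spatial.transform import Rotation as R
c=snap('wrist','w1');s=bot.read_state();print(s['time'],s['tool_pos'],s['q'],s['wrist_force'],s['width']);print(R.from_rotvec(s['tcp_rot']).as_matrix().round(4))
```

```text
3.025 [0.45490224 0.34102816 0.12989985] [ 5.99725703e-01  1.51591476e-01  1.93469098e+00 -4.57338567e-04
  1.05891293e+00  2.01559381e+00] [ 1.06311751 -0.37779034 -0.52640265] 0.6063250675633819
[[ 0.988   0.1545 -0.0027]
 [ 0.1545 -0.988  -0.0024]
 [-0.0031  0.0019 -1.    ]]
```

View pics/w1.png

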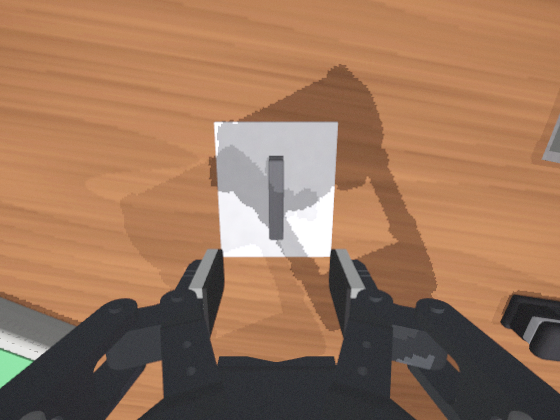

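The wrist view shows the cover squarely aligned, with plate corners at about (214,122), (337,122), (335,257) and (221,257). The bar top runs from (276,156) to (276,239).

Run:
```python
from h import *
c=load('w1')
q=np.array([onz(c,*p,.005) for p in((214,122),(337,122),(335,257),(221,257))])
print(q.round(4),q.mean(0))
x=q[0]+q[1]-q[2]-q[3];print(np.degrees(np.arctan2(x[1],x[0])))
b=np.array([onz(c,*p,.03) for p in((269.5,160),(283,160),(282.5,239),(269.5,239))]);print(b.round(4),b.mean(0))
```

```text
[[0.5064 0.4006 0.005 ]
 [0.5219 0.3025 0.005 ]
 [0.4036 0.2788 0.005 ]
 [0.3875 0.3823 0.005 ]] [0.45483659 0.34104345 0.005     ]
10.035350155652266
[[0.4871 0.3519 0.03  ]
 [0.4886 0.3419 0.03  ]
 [0.4246 0.3317 0.03  ]
 [0.423  0.3422 0.03  ]] [0.45582087 0.34194473 0.03      ]
```

{"name": "drive_tool", "arguments": {
  "deltas": [
    {"hand": 0.6, "offset": [0, 0, -5], "angular": [0, 0, 0]},
    {"hand": 0.6, "offset": [0, 0, -9], "angular": [0, 0, 0]},
    {"hand": 0.6, "offset": [0, 0, -11], "angular": [0, 0, 0]},
    {"hand": 0.6, "offset": [0, 0, -12], "angular": [0, 0, 0]},
    {"hand": 0.6, "offset": [0, 0, -12], "angular": [0, 0, 0]},
    {"hand": 0.3, "offset": [0, 0, -12], "angular": [0, 0, 0]},
    {"hand": 0.1, "offset": [0, 0, -12], "angular": [0, 0, 0]},
    {"hand": 0, "offset": [0, 0, -12], "angular": [0, 0, 0]}
  ],
  "force": 50
}}

```text
time: 4.03
tool_pos: [0.457, 0.3432, 0.0128]
tcp_rot: [-3.131, -0.244, -0.004]
wrist_force: [-0.4, -1.6, 4.5]
width: 0.125
```

{"name": "drive_tool", "arguments": {
  "deltas": [
    {"hand": 0, "offset": [0, 0, 0], "angular": [0, 0, 0]},
    {"hand": 0, "offset": [0, 0, 0], "angular": [0, 0, 0]},
    {"hand": 0, "offset": [0, 0, 0], "angular": [0, 0, 0]}
  ]
}}

```text
time: 4.4
tool_pos: [0.457, 0.3432, 0.0128]
tcp_rot: [-3.131, -0.244, -0.003]
wrist_force: [-0.4, -1.0, 6.7]
width: 0.124
```

Run:
```python
from h import *
s=bot.read_state();print(s)
```

```text
{'time': 4.4, 'q': array([ 6.00664160e-01,  2.99230696e-01,  2.00622015e+00, -1.82260158e-04,
        8.33684742e-01,  2.01601821e+00]), 'joint_vel': array([ 1.00518379e-03, -2.67418241e-04,  9.33486149e-05, -7.62755393e-04,
        1.01141515e-03,  8.66224535e-04]), 'joint_torque': array([ 2.79664043e-01, -4.18467522e+01, -2.65132964e+01,  1.46356551e-01,
       -2.84335390e-01,  1.11479286e-02]), 'tool_pos': array([0.45700699, 0.34322749, 0.01276939]), 'tcp_rot': array([-3.13098536, -0.24402759, -0.0034485 ]), 'wrist_force': array([-0.43146071, -1.03948896,  6.6902675 ]), 'torque': array([-0.11135564,  0.018888  ,  0.04528803]), 'width': 0.12444889866221406}
```

{"name": "drive_tool", "arguments": {
  "deltas": [
    {"hand": 0, "offset": [0, 0, 1], "angular": [0, 0, 0]},
    {"hand": 0, "offset": [0, 0, 3], "angular": [0, 0, 0]},
    {"hand": 0, "offset": [0, 0, 6], "angular": [0, 0, 0]},
    {"hand": 0, "offset": [0, 0, 9], "angular": [0, 0, 0]},
    {"hand": 0, "offset": [1.5, -4, 11], "angular": [0, 0, -1]},
    {"hand": 0, "offset": [3, -8, 12], "angular": [0, 0, -3]},
    {"hand": 0, "offset": [4.5, -12, 12], "angular": [0, 0, -5]},
    {"hand": 0, "offset": [6, -16, 12], "angular": [0, 0, -7]}
  ]
}}

```text
time: 5.4
tool_pos: [0.5166, 0.1814, 0.133]
tcp_rot: [-3.141, -0.051, -0.003]
wrist_force: [0.2, 0.9, -2.2]
width: 0.124
```

{"name": "drive_tool", "arguments": {
  "deltas": [
    {"hand": 0, "offset": [1.5, -4, 0], "angular": [0, 0, -1.9]},
    {"hand": 0, "offset": [3, -8, 0], "angular": [0, 0, -1.9]},
    {"hand": 0, "offset": [4.5, -12, 0], "angular": [0, 0, -1.9]},
    {"hand": 0, "offset": [5.7, -16, 0], "angular": [0, 0, -1.9]},
    {"hand": 0, "offset": [6.7, -20, -1], "angular": [0, 0, -1.9]},
    {"hand": 0, "offset": [7.4, -24.2, -2], "angular": [0, 0, -1.9]},
    {"hand": 0, "offset": [7.4, -24.2, -3], "angular": [0, 0, -1.9]},
    {"hand": 0, "offset": [7.4, -24.2, -3], "angular": [0, 0, -1.9]}
  ]
}}

```text
time: 6.4
tool_pos: [0.5889, -0.0592, 0.1007]
tcp_rot: [-3.141, 0.001, 0.003]
wrist_force: [-0.1, -0.1, -1.2]
width: 0.127
```

Run:
```python
from h import *
from scipy.spatial.transform import Rotation as R
c=snap('wrist','w2');d=snap('top','t2');s=bot.read_state();print(s['time'],s['tool_pos'],s['wrist_force'],s['torque'],s['width']);print(R.from_rotvec(s['tcp_rot']).as_matrix().round(4))
i=d['frame'][140:240,240:460];i=cv2.resize(i,None,fx=2.54,fy=2.54,interpolation=cv2.INTER_CUBIC)
o=np.vstack([c['frame'][:340],i[:254,:558] if i.shape[1]>=560 else cv2.copyMakeBorder(i,0,0,0,560-i.shape[1],cv2.BORDER_CONSTANT)]) if i.shape[1]<=560 else None
cv2.imwrite('pics/v2.png',o)
```

```text
6.5 [ 0.58973084 -0.0585031   0.10163587] [-0.03649415 -0.62171327 -1.65450613] [ 0.04233508 -0.02705129 -0.0125924 ] 0.12479621799915565
[[ 1.e+00  8.e-04 -1.e-04]
 [ 8.e-04 -1.e+00  4.e-04]
 [-1.e-04 -4.e-04 -1.e+00]]
```

View pics/v2.png

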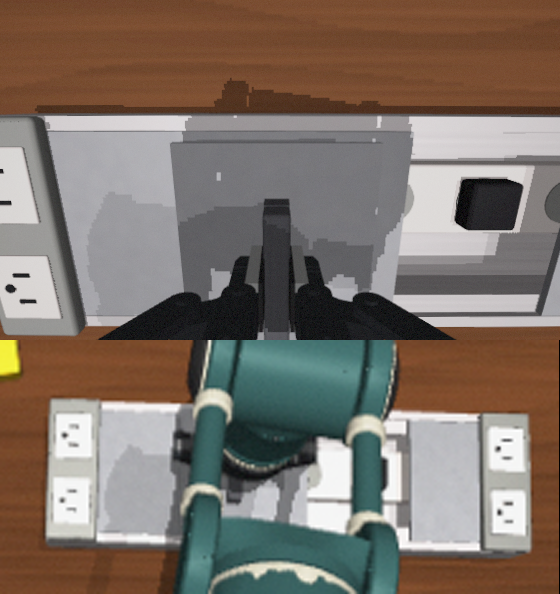

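The wrist view shows the cover held level and parallel. Its far edge runs (171,143)–(382,143), the panel's far edge is at v≈131–132, and the gap's left far corner is at about (412,132).

Run:
```python
from h import *
c=load('w2')
for p,z in (((171,143),.0938),((382,143),.0938),((50,132),.06),((300,131.5),.06),((412,132),.06),((391,310),.06),((527,161),.055),((410,162),.055)): print(p,onz(c,*p,z).round(4))
im=cv2.imread('pics/w2.png').astype(int)
g=cv2.cvtColor(im.astype('uint8'),cv2.COLOR_BGR2GRAY)
for u in (80,120,160,300,360,400): print(u,g[108:150,u])
```

```text
(171, 143) [ 0.6465 -0.0097  0.0938]
(382, 143) [ 0.6465 -0.1072  0.0938]
(50, 132) [0.6491 0.0694 0.06  ]
(300, 131.5) [ 0.6491 -0.0717  0.06  ]
(412, 132) [ 0.6489 -0.1346  0.06  ]
(391, 310) [ 0.5322 -0.1351  0.06  ]
(527, 161) [ 0.6317 -0.2077  0.055 ]
(410, 162) [ 0.631  -0.1377  0.055 ]
80 [ 54  54  57  54  56  80  83  83 211 211 209 210 210 211 211 209 209 210
 210 211 209 210 188 133 171 171 171 171 169 169 169 170 169 170 169 170
 169 169 170 170 170 171]
120 [ 59  57  59  56  58  72  89 130 214 213 214 214 215 214 214 213 213 213
 213 215 214 210 184 126 175 174 174 174 175 174 174 176 175 175 176 176
 176 177 174 175 173 174]
160 [ 60  61  58  57  64  74  89 151 218 218 217 218 218 217 218 219 218 219
 218 218 218 215 186 137 178 177 178 179 177 177 178 177 179 178 177 176
 177 179 178 176 176 178]
300 [ 55  52  54  53  57  71  89 104 136 153 156 151 154 153 154 152 150 153
 151 152 151 151 136 115 127 124 123 125 124 125 114 100 102  91  89 110
 122 118 120 121 121 119]
360 [ 54  58  54  55  58  71  89 102 134 154 153 153 152 152 153 152 152 151
 152 153 149 150 138 107 115 123 124 124 123 124 126 126 125 114  95 106
 120 122 124 120 117 120]
400 [ 54  56  56  53  53  62  86  96 125 153 153 152 152 151 152 150 151 153
 151 150 152 151 147 119 110 119 120 120 121 120 122 120 118 120 120 123
 120 119 118 121 121 119]
```

{"name": "drive_tool", "arguments": {
  "deltas": [
    {"hand": 0, "offset": [0.1, 0, -1], "angular": [0, 0, 0]},
    {"hand": 0, "offset": [0.1, 0, -2], "angular": [0, 0, 0]},
    {"hand": 0, "offset": [0.1, 0, -2.4], "angular": [0, 0, 0]},
    {"hand": 0, "offset": [0.1, 0, -2.6], "angular": [0, 0, 0]},
    {"hand": 0, "offset": [0.1, 0, -2.7], "angular": [0, 0, 0]},
    {"hand": 0, "offset": [0.1, 0, -2.8], "angular": [0, 0, 0]},
    {"hand": 0, "offset": [0.1, 0, -2.8], "angular": [0, 0, 0]}
  ]
}}

```text
time: 7.38
tool_pos: [0.5911, -0.0596, 0.0734]
tcp_rot: [3.142, -0.0, 0.0]
wrist_force: [0.2, 0.3, -1.3]
width: 0.123
```

{"name": "drive_tool", "arguments": {
  "deltas": [
    {"hand": 0, "offset": [0, 0, -0.1], "angular": [0, 0, 0]},
    {"hand": 0, "offset": [0, 0, -0.1], "angular": [0, 0, 0]}
  ]
}}

```text
time: 7.62
tool_pos: [0.5912, -0.0596, 0.0728]
tcp_rot: [3.141, -0.0, 0.001]
wrist_force: [-1.3, -0.6, 0.8]
width: 0.125
```

{"name": "drive_tool", "arguments": {
  "deltas": [
    {"hand": 0, "offset": [0, 0, -0.1], "angular": [0, 0, 0]},
    {"hand": 0, "offset": [0, 0, -0.1], "angular": [0, 0, 0]}
  ]
}}

```text
time: 7.88
tool_pos: [0.5913, -0.0596, 0.0728]
tcp_rot: [3.141, -0.0, 0.001]
wrist_force: [-2.9, -0.3, 7.9]
width: 0.123
```

Run:
```python
from h import *
c=snap('wrist','w3');s=bot.read_state();print(s['time'],s['tool_pos'],s['wrist_force'],s['torque'],s['width'])
a=c['frame'][100:300,120:480]
cv2.imwrite('pics/v3.png',cv2.resize(a,None,fx=2.2,fy=2.2,interpolation=cv2.INTER_CUBIC))
```

```text
7.925 [ 0.59124193 -0.05961795  0.07274219] [-4.22249132  0.40778197  7.85488401] [ 0.09020787  0.60035536 -0.02512114] 0.12409835328886704
```

View pics/v3.png

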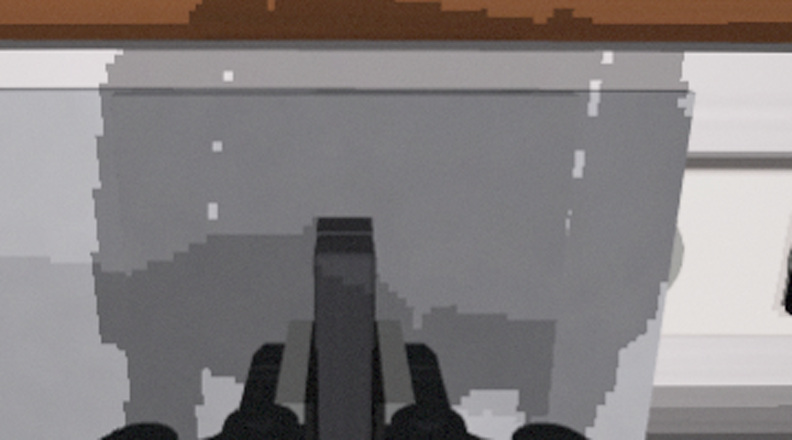

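The cover is down on the panels. Its far edge is at crop v≈94, and the panel's far edge is just beyond at about 89. I'll measure this margin numerically.

Run:
```python
from h import *
c=load('w3');g=cv2.cvtColor(cv2.imread('pics/w3.png'),cv2.COLOR_BGR2GRAY)
for u in (125,150,185,210,250,340,370,400,420): print(u,g[116:128,u],g[136:150,u])
for v in (139,140,141,142,143,144): print(v,[onz(c,u,v,z)[:2].round(4) for u in(180,370) for z in (.06,.065)])
print([onz(c,u,v,.06).round(4) for u,v in ((278,118.5),(278,122),((435),142),(412,300))])
```

```text
125 [ 59  67  85  90  92  93 146 219 218 220 220 219] [219 220 220 203 132 166 180 181 182 182 181 181 182 180]
150 [ 63  67  82  92  93  92 159 221 221 222 222 221] [222 221 222 201 138 168 183 182 181 182 180 182 181 181]
185 [ 61  65  79  92  94  93 112 146 156 155 154 155] [154 152 154 138 102 102  99 110 125 124 123 126 122 124]
210 [ 62  60  75  91  94  89 116 148 156 157 157 155] [153 155 155 144 112 105 101 112 126 127 127 127 127 125]
250 [ 59  57  79  93  95  94 117 146 154 156 155 156] [156 158 156 141 113 102  99 111 126 125 125 123 124 123]
340 [ 59  56  70  92  95  95  96 131 154 155 156 156] [156 154 154 148 121  89  96 111 126 124 125 127 126 126]
370 [ 59  60  72  88  95  95 100 132 158 155 157 157] [156 155 156 155 134  85 101 110 124 125 123 123 127 125]
400 [ 54  60  67  82  90  94  97 127 156 158 155 156] [157 157 156 156 139  96 126 126 128 124 126 126 127 127]
420 [ 58  58  64  86  91  94  94 113 159 155 155 156] [154 155 154 154 138  93 121 123 126 124 123 124 123 124]
139 [array([ 0.6501, -0.0126]), array([ 0.6506, -0.0141]), array([ 0.6501, -0.1037]), array([ 0.6506, -0.1022])]
140 [array([ 0.6496, -0.0126]), array([ 0.6501, -0.0141]), array([ 0.6497, -0.1037]), array([ 0.6502, -0.1023])]
141 [array([ 0.6492, -0.0126]), array([ 0.6497, -0.0141]), array([ 0.6492, -0.1037]), array([ 0.6497, -0.1023])]
142 [array([ 0.6487, -0.0125]), array([ 0.6492, -0.014 ]), array([ 0.6487, -0.1038]), array([ 0.6492, -0.1023])]
143 [array([ 0.6482, -0.0125]), array([ 0.6488, -0.014 ]), array([ 0.6482, -0.1038]), array([ 0.6488, -0.1024])]
144 [array([ 0.6477, -0.0124]), array([ 0.6483, -0.0139]), array([ 0.6478, -0.1039]), array([ 0.6483, -0.1024])]
[array([ 0.6596, -0.0596,  0.06  ]), array([ 0.658 , -0.0596,  0.06  ]), array([ 0.6488, -0.1352,  0.06  ]), array([ 0.5612, -0.135 ,  0.06  ])]
```

{"name": "drive_tool", "arguments": {
  "deltas": [
    {"hand": 0, "offset": [0, 0, 0.04], "angular": [0, 0, 0]},
    {"hand": 0, "offset": [0, -1, 0.04], "angular": [0, 0, 0]},
    {"hand": 0, "offset": [0, -2, 0.04], "angular": [0, 0, 0]},
    {"hand": 0, "offset": [0, -3, 0.04], "angular": [0, 0, 0]},
    {"hand": 0, "offset": [0, -4, 0.04], "angular": [0, 0, 0]},
    {"hand": 0, "offset": [0, -5, 0.04], "angular": [0, 0, 0]}
  ]
}}

```text
time: 8.68
tool_pos: [0.5923, -0.1094, 0.0728]
tcp_rot: [-3.141, 0.001, -0.004]
wrist_force: [-0.4, 5.1, 6.3]
width: 0.124
```

{"name": "drive_tool", "arguments": {
  "deltas": [
    {"hand": 0, "offset": [0, -1, 0], "angular": [0, 0, 0]},
    {"hand": 0, "offset": [0, -2, 0], "angular": [0, 0, 0]},
    {"hand": 0, "offset": [0, -3, 0], "angular": [0, 0, 0]},
    {"hand": 0, "offset": [0, -4, 0], "angular": [0, 0, 0]},
    {"hand": 0, "offset": [0, -5, 0], "angular": [0, 0, 0]},
    {"hand": 0, "offset": [0, -6, 0], "angular": [0, 0, 0]}
  ]
}}

```text
time: 9.43
tool_pos: [0.5919, -0.1695, 0.0727]
tcp_rot: [-3.141, 0.001, -0.003]
wrist_force: [-0.7, 4.1, 5.4]
width: 0.125
```

Run:
```python
from h import *
c=snap('wrist','w4');s=bot.read_state();print(s['tool_pos'],s['wrist_force'],s['torque'])
g=cv2.cvtColor(c['frame'],cv2.COLOR_BGR2GRAY)
for u in (60,100,140,185,250,340,370,420): print(u,g[116:126,u],g[136:150,u])
a=c['frame'][100:320,100:460]
cv2.imwrite('pics/v4.png',cv2.resize(a,None,fx=2.2,fy=2.2,interpolation=cv2.INTER_CUBIC))
```

```text
[ 0.59198526 -0.17101896  0.07269887] [-0.29238609  1.3971774   4.68719687] [ 0.27378359  0.10314922 -0.04427899]
60 [ 78  73  72  73 113 113 113 114 114 245] [246 247 247 247 247 241 150 189 210 209 210 209 210 211]
100 [ 71  71  72  74 116 115 114 114 145 231] [251 251 251 251 251 238 161 197 213 213 213 214 213 213]
140 [ 75  72  71  81 106 116 115 115 170 238] [255 254 254 255 254 242 187 188 218 218 218 219 219 219]
185 [ 77  72  72  86 107 115 116 115 133 171] [190 188 189 189 189 176 134 131 151 153 152 151 153 153]
250 [ 72  73  75  87 106 116 117 118 137 173] [189 189 189 188 190 168 127 137 151 150 151 151 153 153]
340 [ 72  72  72  84  97 115 115 117 124 160] [185 187 188 188 188 165 120 137 150 153 152 154 154 153]
370 [ 72  74  75  80  98 113 116 117 115 198] [185 186 184 186 186 167 128 145 151 150 152 149 152 152]
420 [ 74  70  74  76  85 113 113 118 115 179] [245 242 235 235 235 223 168 106  84  85  86  85  84  84]
```

View pics/v4.png

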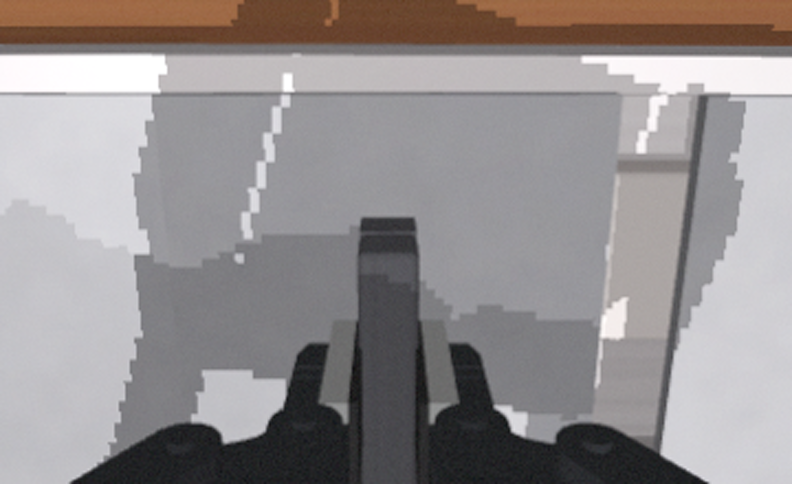

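Run:
```python
from h import *
c=load('w4')
print([onz(c,100+u/2.2,100+v/2.2,z).round(4) for u,v,z in ((620,96,.065),(700,97,.06),(592,410,.065),(660,440,.06))])
```

```text
[array([ 0.6492, -0.2178,  0.065 ]), array([ 0.6484, -0.237 ,  0.06  ]), array([ 0.5738, -0.2182,  0.065 ]), array([ 0.5621, -0.2379,  0.06  ])]
```

{"name": "drive_tool", "arguments": {
  "deltas": [
    {"hand": 0, "offset": [-0.06, -0.3, 0], "angular": [0, 0, 0]},
    {"hand": 0, "offset": [-0.12, -0.6, 0], "angular": [0, 0, 0]},
    {"hand": 0, "offset": [-0.12, -0.9, 0], "angular": [0, 0, 0]},
    {"hand": 0, "offset": [-0.12, -1.1, 0], "angular": [0, 0, 0]},
    {"hand": 0, "offset": [-0.12, -1.1, 0], "angular": [0, 0, 0]}
  ]
}}

```text
time: 10.1
tool_pos: [0.5899, -0.1805, 0.072]
tcp_rot: [-3.141, 0.0, -0.0]
wrist_force: [0.8, 3.7, 5.6]
width: 0.129
```

{"name": "drive_tool", "arguments": {
  "deltas": [
    {"hand": 0, "offset": [0.07, -0.15, 0], "angular": [0, 0, 0]},
    {"hand": 0, "offset": [0.07, -0.3, 0], "angular": [0, 0, 0]},
    {"hand": 0, "offset": [0.07, -0.3, 0], "angular": [0, 0, 0]}
  ]
}}

```text
time: 10.48
tool_pos: [0.5904, -0.1833, 0.0718]
tcp_rot: [-3.141, -0.0, 0.0]
wrist_force: [-1.0, 3.1, 4.7]
width: 0.127
```

Run:
```python
from h import *
c=snap('wrist','w5');s=bot.read_state();print(s['time'],s['tool_pos'],s['wrist_force'],s['torque'])
a=c['frame'][110:270,80:460]
cv2.imwrite('pics/v5.png',cv2.resize(a,None,fx=2.1,fy=3.5,interpolation=cv2.INTER_CUBIC))
```

```text
10.525 [ 0.590323   -0.18328872  0.07179096] [-0.4970967   3.61081072  5.09014189] [ 1.07832179 -0.07494221  0.03423119]
```

View pics/v5.png

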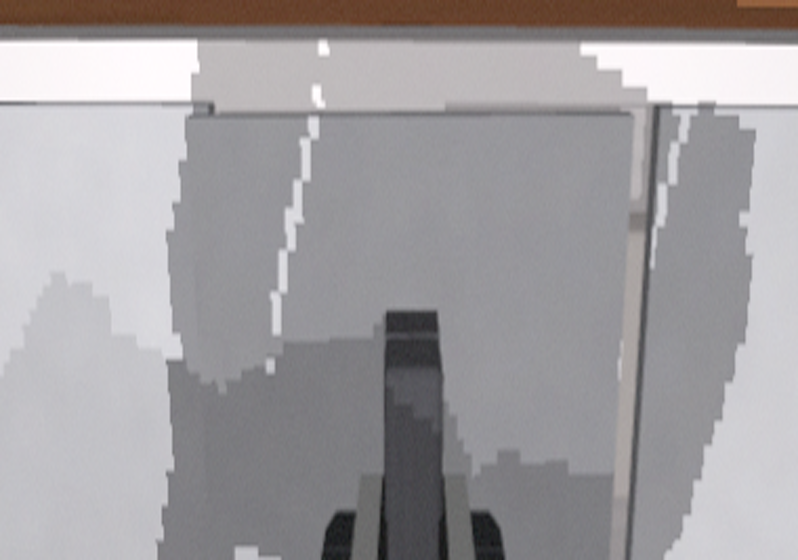

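The cover's far edge is now about 1.1 mm inside the gap wall, and about 5 mm of gap still shows on the −y side. I'll go on in small steps and watch z.

{"name": "drive_tool", "arguments": {
  "deltas": [
    {"hand": 0, "offset": [0, -0.1, 0], "angular": [0, 0, 0]},
    {"hand": 0, "offset": [0, -0.2, 0], "angular": [0, 0, 0]},
    {"hand": 0, "offset": [0, -0.2, 0], "angular": [0, 0, 0]}
  ]
}}

```text
time: 10.9
tool_pos: [0.5904, -0.1852, 0.0718]
tcp_rot: [-3.141, -0.0, 0.0]
wrist_force: [0.5, 3.6, 4.6]
width: 0.122
```

{"name": "drive_tool", "arguments": {
  "deltas": [
    {"hand": 0, "offset": [0, -0.1, 0], "angular": [0, 0, 0]},
    {"hand": 0, "offset": [0, -0.1, 0], "angular": [0, 0, 0]}
  ]
}}

```text
time: 11.15
tool_pos: [0.5903, -0.1862, 0.0717]
tcp_rot: [-3.141, 0.0, 0.001]
wrist_force: [-0.3, 3.7, 5.1]
width: 0.128
```

{"name": "drive_tool", "arguments": {
  "deltas": [
    {"hand": 0, "offset": [0, -0.1, 0], "angular": [0, 0, 0]},
    {"hand": 0, "offset": [0, -0.1, 0], "angular": [0, 0, 0]}
  ]
}}

```text
time: 11.4
tool_pos: [0.5893, -0.1881, 0.0704]
tcp_rot: [3.141, 0.001, -0.003]
wrist_force: [0.3, 0.8, -1.7]
width: 0.128
```

Force fell to just the weight and z dropped, so the cover has gone into the gap. Next I'll lower it onto the ledge.

{"name": "drive_tool", "arguments": {
  "deltas": [
    {"hand": 0, "offset": [0, 0, -0.1], "angular": [0, 0, 0]},
    {"hand": 0, "offset": [0, 0, -0.2], "angular": [0, 0, 0]},
    {"hand": 0, "offset": [0, 0, -0.2], "angular": [0, 0, 0]}
  ]
}}

```text
time: 11.78
tool_pos: [0.5901, -0.1876, 0.0692]
tcp_rot: [-3.142, 0.0, 0.001]
wrist_force: [0.2, 0.7, -1.8]
width: 0.128
```

{"name": "drive_tool", "arguments": {
  "deltas": [
    {"hand": 0, "offset": [0, 0, -0.1], "angular": [0, 0, 0]},
    {"hand": 0, "offset": [0, 0, -0.1], "angular": [0, 0, 0]}
  ]
}}

```text
time: 12.02
tool_pos: [0.5904, -0.1875, 0.0686]
tcp_rot: [-3.142, -0.0, 0.0]
wrist_force: [0.5, 0.1, -1.8]
width: 0.119
```

{"name": "drive_tool", "arguments": {
  "deltas": [
    {"hand": 0, "offset": [0, 0, -0.1], "angular": [0, 0, 0]},
    {"hand": 0, "offset": [0, 0, -0.1], "angular": [0, 0, 0]}
  ]
}}

```text
time: 12.28
tool_pos: [0.5906, -0.1876, 0.0678]
tcp_rot: [3.141, -0.0, 0.001]
wrist_force: [0.3, -0.3, -0.4]
width: 0.124
```

{"name": "drive_tool", "arguments": {
  "deltas": [
    {"hand": 0, "offset": [0, 0, -0.07], "angular": [0, 0, 0]},
    {"hand": 0, "offset": [0, 0, -0.07], "angular": [0, 0, 0]}
  ]
}}

```text
time: 12.52
tool_pos: [0.5906, -0.1876, 0.0678]
tcp_rot: [3.141, -0.0, 0.001]
wrist_force: [-2.8, 1.4, 4.1]
width: 0.124
```

{"name": "drive_tool", "arguments": {
  "deltas": [
    {"hand": 0, "offset": [0, 0, -0.03], "angular": [0, 0, 0]},
    {"hand": 0, "offset": [0, 0, -0.03], "angular": [0, 0, 0]},
    {"hand": 0, "offset": [0, 0, -0.03], "angular": [0, 0, 0]},
    {"hand": 0, "offset": [0, 0, -0.03], "angular": [0, 0, 0]}
  ]
}}

```text
time: 13.02
tool_pos: [0.5906, -0.1876, 0.0678]
tcp_rot: [3.141, 0.0, 0.001]
wrist_force: [-2.8, 2.2, 6.1]
width: 0.128
```

{"name": "drive_tool", "arguments": {
  "deltas": [
    {"hand": 0, "offset": [0, 0, 0.04], "angular": [0, 0, 0]},
    {"hand": 0.2, "offset": [0, 0, 0.04], "angular": [0, 0, 0]},
    {"hand": 0.3, "offset": [0, 0, 0.04], "angular": [0, 0, 0]},
    {"hand": 0.4, "offset": [0, 0, 0.04], "angular": [0, 0, 0]},
    {"hand": 0.4, "offset": [0, 0, 0.04], "angular": [0, 0, 0]},
    {"hand": 0.4, "offset": [0, 0, 2], "angular": [0, 0, 0]},
    {"hand": 0.4, "offset": [0, 0, 6], "angular": [0, 0, 0]},
    {"hand": 0.4, "offset": [0, 0, 6], "angular": [0, 0, 0]}
  ]
}}

```text
time: 14.02
tool_pos: [0.5942, -0.1888, 0.1326]
tcp_rot: [3.138, -0.0, 0.014]
wrist_force: [0.3, 0.4, 0.1]
width: 0.397
```

Run:
```python
from h import *
c=snap('wrist','w6');d=snap('scene','s6');s=bot.read_state();print(s['time'],s['tool_pos'],s['wrist_force'],s['width'])
b=cv2.resize(d['frame'][160:250,110:330],(560,229),interpolation=cv2.INTER_CUBIC)
cv2.imwrite('pics/v6.png',np.vstack([c['frame'][:360],b]))
```

```text
14.125 [ 0.59140359 -0.18784028  0.12864275] [ 1.05468087  0.07240285 -1.37668636] 0.4030888144059083
```

View pics/v6.png

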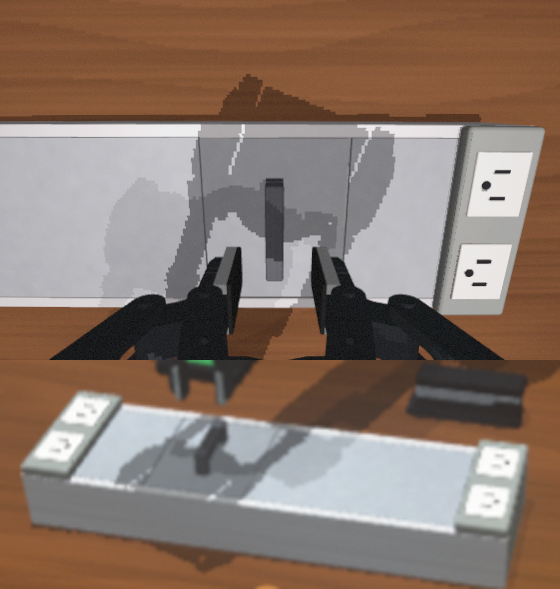

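The cover is flush, with thin even seams at u≈203 and 350. The pull lies across the trough and the gripper is clear of it. I'll back off a little and hand in.

{"name": "drive_tool", "arguments": {
  "deltas": [
    {"hand": 0.4, "offset": [0, 0, 3], "angular": [0, 0, 0]},
    {"hand": 0.4, "offset": [0, 0, 5], "angular": [0, 0, 0]},
    {"hand": 0.4, "offset": [0, 0, 5], "angular": [0, 0, 0]},
    {"hand": 0.4, "offset": [0, 0, 5], "angular": [0, 0, 0]}
  ]
}}

```text
time: 14.62
tool_pos: [0.5899, -0.1873, 0.1758]
tcp_rot: [-3.141, 0.0, 0.002]
wrist_force: [0.3, -0.5, -0.5]
width: 0.403
```

```bash
python3 -c "
from h import *
s=bot.read_state();print(s['time'],s['wrist_force']);print(bot.finish_job())"
```

```text
14.625 [ 0.30522919 -0.4587453  -0.51388456]
the job is handed in; nothing more can be done
None
```

The access cover is in the gap, flush with the panels, with its pull across the trough. I handed the job in at 14.6 s of the 64 s allowed.

- **Slide and drop:** I took the cover by its pull, laid it on the +y panels and slid it towards −y with about 5 N of downward force. It dropped in with the tool at y ≈ −0.188 m: the contact force fell to just the cover's weight and the height began to fall. I then lowered it the rest of the 5 mm onto the ledge.
- **Press and release:** I pressed it with about 6 N while still holding the pull, then let go. I did no separate press after letting go. The highest force I read against the trough was about 9 N, well under the 3 kg limit.
- **Last checks:** After release, the wrist and scene pictures show the cover flush, with thin even seams and the gripper clear. The tool sat 5.0 mm lower when seated than when sliding on the panels, which matches a full drop. I took no final top view of the whole desk, but every move stayed clear of the other things on it.
- **Disagreements:** The top and wrist cameras differed by 1–2 mm on where the trough lies. The cover also drifted 1–2 mm sideways during the slide, and I corrected that before it reached the gap.

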